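Open the double-latched lid of the bench polishing tumbler

TASK

Open the polishing tumbler on the jeweller's bench: press its lock knob down firmly and, keeping it pressed, turn it anticlockwise as far as it goes, then raise the lid a little by its handle until the safety catch stops it. Reach in under the lid's front lip, feel along for the hidden catch, push it fully in, and swing the lid up until it stands open at three quarters of a right angle or more. Leave everything else on the bench where it is.

Things in the scene. Friction and masses are not known exactly. Their poses are not given: they have to be found in the camera images.
- tumbler: Polishing tumbler, fixed to the bench: grey case, aluminium lid, lower deck with the lock at its -y end. Origin on the bench under it; x from the lid's front lip towards the hinge at the back (the lip faces roughly to the robot's right), z up; all offsets below are in this frame, mm. Case x -70 to 85, y -85 to 105, walls 110 high, 6 thick. Lid shut: plate x -107 to 75, y -90 to 110, z 111 to 119, 37 beyond the front wall.
- deck (a point): Centre of the deck's top (x 7.5, y -130, z 85 of the tumbler), 155 by 90 mm. The lock stands on it; a steel stop stands beside the knob's flange on the -y side, its top 8 mm below the flange's top.
- knob_grip (a point): Centre of the lock knob's grip bar: black, 44 mm long (along the tumbler's y when locked; turns with the knob), 14 thick, 24 high, on a round flange of radius 25 whose top is 12 below this point and which fingertips can press down. At x -20, y -125, z 166.5 when locked. A 14 wide steel bar under the knob reaches over the lid's edge.
- lock (a joint): Angle of the lock knob (rad): 0 locked, grows anticlockwise seen from above to its stop at 1.25. Turns only while the knob is pressed down 5.5 mm or more. Its bar is clear of the lid from about 0.95; let go when turned fully, the knob springs up and stays open.
- knob_press (a joint): How far the lock knob is pressed down (m): 0 up, 0.007 at the bottom; the spring gives 4 N at first and 10 N at the bottom.
- lid_handle (a point): Centre of the lid's handle: a black upright fin on the lid near its front edge, 42 mm long (along the tumbler's x), 14 thick (along y), 30 high. At x -81, y 10, z 134 of the tumbler when shut; turns with the lid.
- lid_lip (a point): Middle of the lower edge of the lid's front lip (6 mm thick, as wide as the lid, hanging 21 below the plate). At x -104, y 10, z 89 of the tumbler when shut; turns with the lid.
- hinge_line (a point): Middle of the lid's hinge line (along y, at x 75, y 10, z 113 of the tumbler). The hinge is stiff: the lid stays at any angle and needs 4 to 5 N at its front edge. Under the lid, 115 mm from the hinge, a striker bar hangs 53 mm below hinge level.
- lid (a joint): Opening angle of the lid (rad): 0 shut, grows as the front edge rises, to 1.6. The safety catch stops it at about 0.27, where the lip's lower edge is about 138 mm above the bench.
- front_wall (a point): Point on the outer face of the case's front wall, at mid height of the catch (x -70, y 10, z 89 of the tumbler). The safety catch is a steel push tab in front of this wall, behind the lip: 30 mm wide, z 78 to 100, its face at x -92, 8 thick, on an 8 mm rod. Its place along the wall is not given: its centre lies anywhere from y -40 to 60.
- catch (a joint): How far the safety catch is pushed in, along the tumbler's +x (m): 0 latching, 0.015 fully in; frees the lid from about 0.009. Gives at about 5 N, stays where it is left, and is rigid sideways.
- ring_tin: Bystander: small aluminium tin, radius 20, 18 high, on the tumbler's deck behind the lock; origin at the centre of its underside.
- low_tin: Bystander: low aluminium tin, radius 31, 24 high, on the bench in front of the tumbler; origin at the centre of its underside.
- wood_disc: Bystander: wooden disc, radius 34, 20 high, on the bench in front of the tumbler; origin at the centre of its underside.
- glass_jar: Bystander: glass jar with metal lid, radius 32, 95 high; origin at the centre of its underside.
- oil_bottle: Bystander: small amber bottle, radius 24, 120 high; origin at the centre of its underside.
- bench_brush: Bystander: a brush lying on the bench; leave it.
- bench_block: Bystander: steel block 70 x 70 x 22; origin at the centre of its underside.
- bead_bowl: Bystander: white ceramic bowl, radius 38, 35 high; origin at the centre of its underside.

How it is judged:
By the outcome, as a careful person would: the job done as asked, in the order asked, and still so for the second after the job is handed in, with the robot touching nothing.
It also fails if it takes over 72 s, if anything falls off the work surface, if the arm or the gripper's body presses on something with over 40 N, if the wrist force passes 120 N, or if a joint passes its speed limit or range.

ROBOT

A 6-joint arm with a two-finger parallel gripper is mounted at the origin on the work surface. World frame = base frame: x ahead of the robot, y to its left, z up, the work surface at z = 0. Lengths are in m, angles in rad, forces in N, time in s.
With the tool pointing down it reaches from about 0.275 to 0.825 m from the base axis. Payload 4.9 kg.
Tool frame: the origin (TCP) lies on the centre line of the jaws, within the pads' length; the fingertips stand 25 mm ahead of it and the grasp point (between the pads) lies 6 mm ahead of it; z points along the fingers, y is the line along which they close (so a half turn about z gives the same grasp; the last joint's range is limited). The gripper opens to 85 mm and grips with 20 to 120 N. Pads are 22 mm wide; open, the fingers measure 114 mm over their backs; the gripper's body (76 mm by 85 mm) begins 54 mm behind the grasp point. The pads swing forward as they close: fully open they stand 13 mm farther back than shut.
Start: joints at [1.214, 0.326, -0.193, 1.052, 0, 1.437], TCP at [0.122, 0.536, 0.256] pointing down, gripper open.
Joint ranges: [-2.65, 2.65], [-0.97, 1.79], [-1.3, 1.35], [-1.93, 2.1], [-1.47, 1.37], [-3.14, 3.14]. Speed limits (rad/s): [2.57, 2.57, 3.14, 3.14, 3.14, 3.14].

INTERFACE

Orientations are given as a rotation vector (axis times angle).
In Python, from station import r, capture, camera_params, order gives the robot as it stands.
- The arm moves only by the shell command python3 -m creep 'ROWS' [OPENING] [FORCE]. ROWS is JSON, a list of rows, each a list of 2 entries, a list of its own where there are three numbers: the shift along the world's x, y, z each as a share of 30 cm, from -1 to 1, then the turn, a rotation vector about the world's x, y, z each as a share of 360 degrees, from -1 to 1. In form: [[[x, y, z], [rx, ry, rz]], ...]. A call has exactly 8 rows; each row shifts and turns the commanded pose from where the row before left it; what a row does not reach is not made up. A row lasts 1/12 s, in which the tool goes at most 41.7 mm and 7.16 degrees, less where a joint would pass 70% of its speed; a pose out of reach is approached as far as the arm can. A call with a number of a shift or a turn outside -1 to 1 is refused whole. A call with a gripper value outside its range is refused whole. OPENING is the gripper's target within -1 to 1 (shut at 1, half-way at 0, fully open at -1), set as the call begins (- or left out, the last holds). The fingers move at their own pace and stop on an object; FORCE is the grip in N (left out, the last holds). Time passes only in rows, so rows that do not move let the fingers close, or fill a call up. It gives the time, the measured TCP pose, the force, the opening and the grip force at its end, in the units of the state.
- r.read_state(): the state, without advancing time (a new reading comes with each control period).
- capture(name): name is "scene" or "top"; returns the picture (400x640x3 uint8, red, green, blue); there is no depth.
- camera_params(name): a dict with "fovy" (degrees; the focal length in pixels is half the picture's height over the tangent of half this angle, whatever the lens; pixels are square), "cx", "cy" (the principal point, pixels), "k1" (the pictures are not rectified: a ray, as slopes to the right and down, at radius r is drawn at 1 + k1 r^2 times it, then the intrinsics apply), "world_from_camera" (4x4, takes a point from camera to world coordinates). Camera axes: x right, y up, looking along -z (the intrinsics and any distortion apply to the point x, -y, -z); pixel columns grow to the right and rows downward; lengths in m; the calibration is good to about 2 mm. A picture is of the moment at which its call begins. camera_params takes no time and is no camera call.
- order.sign_off(): hands the job in; it is judged then, once.
The state is a dict: "time_s": time; "joints": joint angles; "qd": joint speeds; "joint_efforts": joint torques, N m; "ee_pos": TCP position; "tool_rot": TCP orientation; "contact_force": force on the tool from outside, world axes, zero at the start; "moment": the same for the moment, N m; "grip_width": finger opening in m; "grasp_force": force on a finger pad.
Only numpy, scipy, OpenCV 4.12 (cv2) and the standard library are available. Lean on these libraries where they do the work, as an engineer would, in place of code of your own. Each camera call takes 0.05 s, during which the arm holds its last target. There are 200 camera calls.

## Working session

There is one attempt and no reset: what is moved stays moved. The work goes in short steps, Python scripts to look and compute and a shell command to move; the robot and the scene stay as the last step left them, time stands still between calls to the robot, and variables do not carry over. Pictures are saved under pics/ and viewed, at most 13 in all, crops included, and the job is handed in when it is done.

```bash
ls; mkdir -p pics
python3 - <<'E'
from station import r, capture, camera_params
import cv2, numpy as np
for n in("scene","top"):
    cv2.imwrite(f"pics/{n}0.png",capture(n)[:,:,::-1]); print(n,camera_params(n))
print(r.read_state())
E
```

```text
pics
scene {'fovy': 53.60276237795174, 'cx': 320.5276202379516, 'cy': 204.98002227216804, 'k1': 0.002680530745511259, 'world_from_camera': array([[ 0.29023892, -0.63776398,  0.71345531,  1.23749283],
       [ 0.95694366,  0.18992681, -0.21951454, -0.20587738],
       [ 0.00449418,  0.7464482 ,  0.66542835,  0.76323211],
       [ 0.        ,  0.        ,  0.        ,  1.        ]])}
top {'fovy': 52.24852456144198, 'cx': 329.75942323776115, 'cy': 204.79018609749843, 'k1': -0.08587190434334589, 'world_from_camera': array([[-0.00964067,  0.99785228, -0.06479109,  0.45194511],
       [-0.99988531, -0.0088629 ,  0.01228098,  0.04428433],
       [ 0.01168036,  0.06490206,  0.99782328,  1.36748048],
       [ 0.        ,  0.        ,  0.        ,  1.        ]])}
{'time_s': 0.1, 'joints': array([ 1.21382287e+00,  3.26878470e-01, -1.93477447e-01,  1.05200862e+00,
       -4.78451593e-05,  1.43659387e+00]), 'qd': array([ 0.00099993, -0.00359097,  0.00186637,  0.00153507,  0.00242548,
        0.00103717]), 'joint_efforts': array([ 1.19900953e-03, -4.44240940e+01,  2.63038301e+01,  7.91585975e-03,
       -4.57529336e-05,  8.13500776e-06]), 'ee_pos': array([0.1213456 , 0.5359502 , 0.25557782]), 'tool_rot': array([-3.49167354e-01, -3.12179065e+00,  2.40743248e-03]), 'contact_force': array([-0.48304112,  0.42546291, -0.34301058]), 'moment': array([ 0.00130983,  0.04936784, -0.01958913]), 'grasp_force': 0.0, 'grip_width': 0.08540689980463034}
```

View pics/scene0.png

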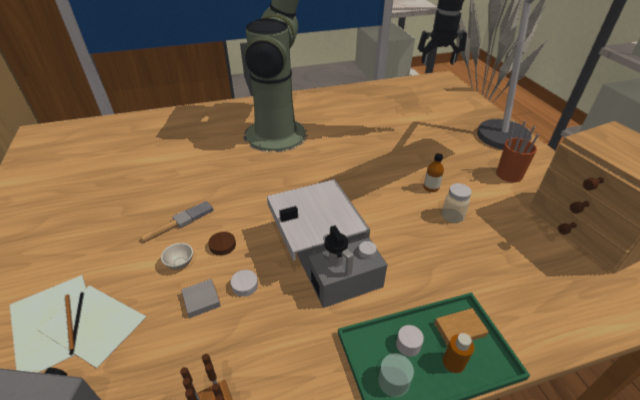

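View pics/top0.png

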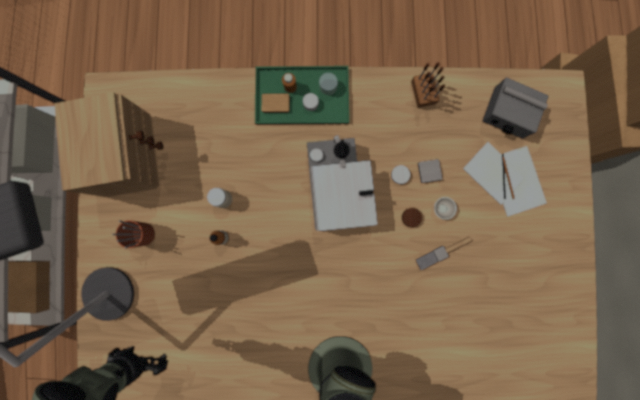

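The top view shows the lid at about (311–377, 160–230), handle at (366,193), knob at (342,149), and the lip facing image right. The low tin is at (401,175) and the wood disc at (412,217).

```bash
cat > h.py <<'E'
import numpy as np, cv2
from station import r, capture, camera_params
def ray(n,uv):
    p=camera_params(n); f=200/np.tan(np.radians(p["fovy"])/2)
    K=np.array([[f,0,p["cx"]],[0,f,p["cy"]],[0,0,1]])
    q=cv2.undistortPoints(np.array([[uv]],float),K,np.array([p["k1"],0,0,0.]))[0,0]
    T=p["world_from_camera"]; return T[:3,3],T[:3,:3]@np.array([q[0],-q[1],-1])
def onz(n,uv,z):
    o,d=ray(n,uv); return o+d*(z-o[2])/d[2]
def pix(n,P):
    p=camera_params(n); f=200/np.tan(np.radians(p["fovy"])/2); T=p["world_from_camera"]
    c=T[:3,:3].T@(np.array(P)-T[:3,3]); s=np.array([c[0],-c[1]])/-c[2]
    return s*(1+p["k1"]*(s@s))*f+[p["cx"],p["cy"]]
def two(uvs,uvt):
    a,d=ray("scene",uvs); b,e=ray("top",uvt)
    s=np.linalg.lstsq(np.c_[d,-e],b-a,rcond=None)[0]
    return (a+d*s[0]+b+e*s[1])/2, np.linalg.norm(a+d*s[0]-b-e*s[1])
E
python3 - <<'E'
from h import *
im=cv2.imread("pics/top0.png"); hsv=cv2.cvtColor(im,cv2.COLOR_BGR2HSV)
m=((hsv[...,1]<45)&(hsv[...,2]>125)).astype(np.uint8)
m[:150]=0; m[250:]=0; m[:,:300]=0; m[:,385:]=0
m=cv2.morphologyEx(m,cv2.MORPH_OPEN,np.ones((3,3)));m=cv2.morphologyEx(m,cv2.MORPH_CLOSE,np.ones((9,9)))
c=max(cv2.findContours(m,0,1)[0],key=cv2.contourArea); R=cv2.minAreaRect(c); B=cv2.boxPoints(R)
print(R)
P=np.array([onz("top",b,.119)for b in B]); print(P.round(4)); print(np.linalg.norm(P-np.roll(P,1,0),axis=1))
d=((hsv[...,2]<45)).astype(np.uint8); d[:130]=0; d[235:]=0; d[:,:300]=0; d[:,:][:,385:]=0
n,l,s,ce=cv2.connectedComponentsWithStats(d)
for i in range(1,n):
    if s[i,4]>15: print(s[i],ce[i],onz("top",ce[i],.149)[:2],onz("top",ce[i],.178)[:2])
for k in ("scene","top"):
  g=cv2.imread(f"pics/{k}0.png")
  w=g[160:310,250:400] if k=="scene" else g[125:240,295:425]
  cv2.imwrite(f"pics/{k}0c.png",cv2.resize(w,None,fx=4,fy=4,interpolation=cv2.INTER_CUBIC)[:600])
E
```

```text
((342.83831787109375, 187.29864501953125), (80.50077819824219, 59.50834274291992), 84.14398956298828)
[[ 0.7028  0.0912  0.119 ]
 [ 0.7207 -0.0929  0.119 ]
 [ 0.4718 -0.114   0.119 ]
 [ 0.455   0.0676  0.119 ]]
[0.24890666 0.18492858 0.24981657 0.18236296]
[334 141  16  18 203] [341.62561576 149.71428571] [ 0.69780163 -0.00824261] [ 0.69195021 -0.00699246]
[360 191  12   4  33] [365.78787879 192.60606061] [ 0.56679789 -0.07935479] [ 0.56406438 -0.07641216]
```

View pics/scene0c.png

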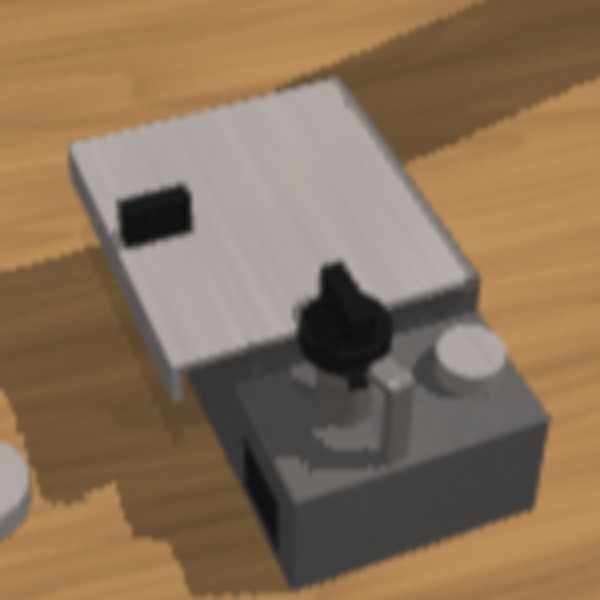

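View pics/top0c.png

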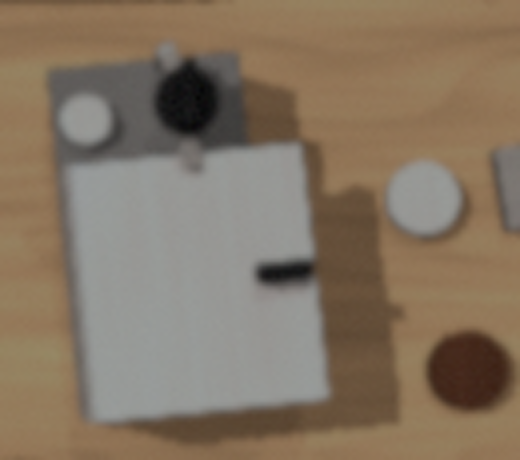

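Scene crop: lid top corners are at (70,148), (337,78), (478,275), (178,370), with a tall steel stop post at (395,380) beyond the knob. Top crop: lid corners are at (70,165), (302,143), (328,400), (90,420). Now a rigid fit of these points.

```bash
cat >> h.py <<'E'
def tw(pose,P):
    x,y,a=pose; P=np.atleast_2d(P)/1000.
    return np.c_[x+np.cos(a)*P[:,0]-np.sin(a)*P[:,1], y+np.sin(a)*P[:,0]+np.cos(a)*P[:,1],P[:,2]]
E
python3 - <<'E'
from h import *
from scipy.optimize import least_squares
L=np.array([[-107,110,119],[75,110,119],[75,-90,119],[-107,-90,119]],float)
S=(np.array([[70,148],[337,78],[478,275],[178,370]])+.5)/4-.5+[250,160]
T=(np.array([[328,400],[90,420],[70,165],[302,143]])+.5)/4-.5+[295,125]
W=np.array([onz("top",t,.119) for t in T]); Ws=np.array([onz("scene",t,.119) for t in S])
res=lambda W:least_squares(lambda p:(tw(p,L)-W)[:,:2].ravel(),[.6,0,1.6])
for w in(W,Ws,(W+Ws)/2):
    q=res(w); print(q.x, np.round(q.fun*1000,1))
p=q.x
print("knob",tw(p,[-20,-125,166.5]),"handle",tw(p,[-81,10,134]), "yawdeg",np.degrees(p[2]))
print("knob pix",pix("top",tw(p,[-20,-125,178])[0]),pix("scene",tw(p,[-20,-125,178])[0]))
print("handle top pix",pix("top",tw(p,[-81,10,149])[0]),pix("scene",tw(p,[-81,10,149])[0]))
for n,uv,z in(("low",(401,175),.024),("wood",(412,217),.02)): print(n,onz("top",uv,z))
E
```

```text
[5.71673757e-01 1.42584493e-03 1.64976574e+00] [-0.3  0.3 -1.2 -0.8  1.5  1.1 -0.  -0.6]
[0.57569821 0.00589714 1.67640764] [-1.   0.2 -0.3 -1.3  1.5 -0.2 -0.2  1.2]
[0.57368616 0.00366328 1.66312112] [-0.7  0.2 -0.8 -1.   1.5  0.5 -0.1  0.3]
knob [[ 0.69999767 -0.00472733  0.1665    ]] handle [[ 0.57119644 -0.07791369  0.134     ]] yawdeg 95.2898212494238
knob pix [340.82670456 147.0357481 ] [336.93338834 232.04100119]
handle top pix [365.28656064 191.15296825] [288.54341698 208.99429496]
low [ 0.63661205 -0.21077128  0.024     ]
wood [ 0.49633392 -0.24534046  0.02      ]
```

```bash
M='[[[0.08,-0.075,0],[0,0,0.0021]],[[0.08,-0.075,0],[0,0,0.0021]]]'
python3 -m creep '[[[0.08,-0.075,0],[0,0,0.0021]],[[0.08,-0.075,0],[0,0,0.0021]],[[0.08,-0.075,0],[0,0,0.0021]],[[0.08,-0.075,0],[0,0,0.0021]],[[0.08,-0.075,0],[0,0,0.0021]],[[0.08,-0.075,0],[0,0,0.0021]],[[0.08,-0.075,0],[0,0,0.0021]],[[0.08,-0.075,0],[0,0,0.0021]]]' 0 60
python3 -m creep '[[[0.08,-0.075,0],[0,0,0.0021]],[[0.08,-0.075,0],[0,0,0.0021]],[[0.08,-0.075,0],[0,0,0.0021]],[[0.08,-0.075,0],[0,0,0.0021]],[[0.08,-0.075,0],[0,0,0.0021]],[[0.08,-0.075,0],[0,0,0.0021]],[[0.08,-0.075,0],[0,0,0.0021]],[[0.08,-0.075,0],[0,0,0.0021]]]'
python3 -m creep '[[[0.08,-0.075,0],[0,0,0.0021]],[[0.08,-0.075,0],[0,0,0.0021]],[[0.08,-0.075,0],[0,0,0.0021]],[[0.08,-0.075,0],[0,0,0.0021]],[[0.08,-0.075,0],[0,0,0.0021]],[[0.08,-0.075,0],[0,0,0.0021]],[[0.08,-0.075,0],[0,0,0.0021]],[[0.04,-0.04,0],[0,0,0.0021]]]'
```

```text
time_s: 0.77
ee_pos: [0.3142, 0.355, 0.256]
tool_rot: [-0.183, -3.136, 0.001]
contact_force: [-0.0, -0.2, 0.3]
grip_width: 0.043
grasp_force: 0.0
time_s: 1.43
ee_pos: [0.5063, 0.175, 0.2559]
tool_rot: [-0.018, -3.141, 0.0]
contact_force: [0.4, 1.2, -0.3]
grip_width: 0.0429
grasp_force: 0.0
time_s: 2.1
ee_pos: [0.6874, 0.0039, 0.2551]
tool_rot: [0.145, -3.138, 0.001]
contact_force: [-1.0, -0.1, -0.3]
grip_width: 0.0431
grasp_force: 0.0
```

```bash
python3 -m creep '[[[0.018,-0.016,0],[0,0,0]],[[0.019,-0.017,0],[0,0,0]],[[0,0,-0.06],[0,0,0]],[[0,0,-0.06],[0,0,0]],[[0,0,-0.06],[0,0,0]],[[0,0,-0.04],[0,0,0]],[[0,0,-0.02],[0,0,0]],[[0,0,0],[0,0,0]]]'
python3 -m creep '[[[0,0,0],[0,0,0]],[[0,0,0],[0,0,0]],[[0,0,0],[0,0,0]],[[0,0,0],[0,0,0]],[[0,0,0],[0,0,0]],[[0,0,0],[0,0,0]],[[0,0,0],[0,0,0]],[[0,0,0],[0,0,0]]]' 1 25
python3 - <<'E'
from h import *
im=capture("scene"); cv2.imwrite("pics/s1.png",cv2.resize(im[170:290,270:430,::-1],None,fx=4,fy=4,interpolation=cv2.INTER_CUBIC))
s=r.read_state(); print(s["contact_force"],s["moment"],s["grip_width"])
E
```

```text
time_s: 2.77
ee_pos: [0.6951, -0.0019, 0.1827]
tool_rot: [0.149, -3.135, -0.001]
contact_force: [-0.8, 0.4, -0.1]
grip_width: 0.0426
grasp_force: 0.0
time_s: 3.43
ee_pos: [0.6974, -0.0063, 0.1859]
tool_rot: [-0.144, 3.136, -0.01]
contact_force: [0.9, -9.0, 1.0]
grip_width: 0.0135
grasp_force: 28.6
[-0.75436155 -8.14690406  0.16160886] [-1.60330972  0.1038583   0.03481253] 0.013658263749101477
```

View pics/s1.png

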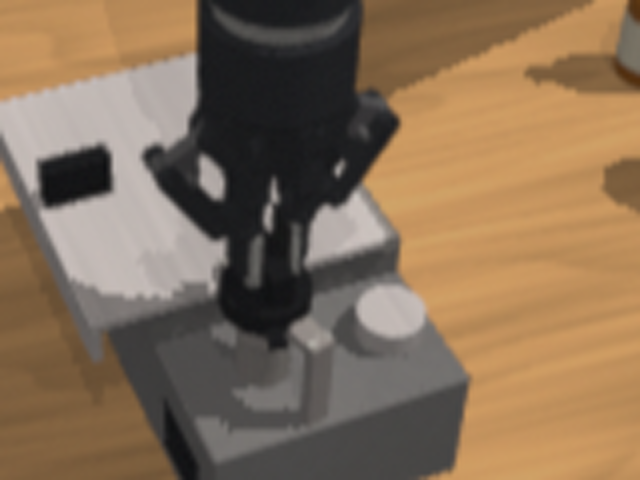

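The fingers hold the 14 mm bar, straddling it over the flange (crop (265,290)), and the 8 N sideways force shows where to recentre. Next: recentre and press.

```bash
python3 -m creep '[[[0,-0.007,0],[0,0,0]],[[0,-0.007,0],[0,0,0]],[[0,0,-0.008],[0,0,0]],[[0,0,-0.008],[0,0,0]],[[0,0,0],[0,0,0]],[[0,0,0],[0,0,0]],[[0,0,0],[0,0,0]],[[0,0,0],[0,0,0]]]' 1 40
python3 -m creep '[[[0,0,-0.008],[0,0,0]],[[0,0,-0.008],[0,0,0]],[[0,0,-0.008],[0,0,0]],[[0,0,-0.008],[0,0,0]],[[0,0,0],[0,0,0]],[[0,0,0],[0,0,0]],[[0,0,0],[0,0,0]],[[0,0,0],[0,0,0]]]'
```

```text
time_s: 4.15
ee_pos: [0.6974, -0.0069, 0.1813]
tool_rot: [-0.148, 3.135, -0.001]
contact_force: [-2.4, -0.2, 7.4]
grip_width: 0.0132
grasp_force: 45.2
time_s: 4.82
ee_pos: [0.6979, -0.0071, 0.1783]
tool_rot: [-0.148, 3.131, -0.003]
contact_force: [-12.9, 0.8, 36.7]
grip_width: 0.0126
grasp_force: 49.4
```

```bash
python3 -m creep '[[[-0.005,0,0.006],[0,0,0]],[[0,0,0],[0,0,0.012]],[[0,0,0],[0,0,0.012]],[[0,0,0],[0,0,0.012]],[[0,0,0],[0,0,0.012]],[[0,0,0],[0,0,0.012]],[[0,0,0],[0,0,0]],[[0,0,0],[0,0,0]]]'
python3 -c "
from h import *; s=r.read_state(); print(s['moment'],s['joints'])"
```

```text
time_s: 5.48
ee_pos: [0.6978, -0.0075, 0.1784]
tool_rot: [-0.732, 3.046, -0.007]
contact_force: [-5.7, -1.5, 25.3]
grip_width: 0.0131
grasp_force: 48.1
[-0.14228323  1.25720325  0.04471508] [-0.11602691  0.64770053  0.12660281  1.04019747 -0.00110152 -0.5875529 ]
```

```bash
python3 -m creep '[[[0,0,0],[0,0,0.018]],[[0,0,0],[0,0,0.018]],[[0,0,0],[0,0,0.018]],[[0,0,0],[0,0,0.018]],[[0,0,0],[0,0,0.018]],[[0,0,0],[0,0,0.018]],[[0,0,0],[0,0,0.018]],[[0,0,0],[0,0,0]]]'
python3 -m creep '[[[0,0,0],[0,0,0.016]],[[0,0,0],[0,0,0.008]],[[0,0,0],[0,0,0]],[[0,0,0],[0,0,0]],[[0,0,0],[0,0,0]],[[0,0,0],[0,0,0]],[[0,0,0],[0,0,0]],[[0,0,0],[0,0,0]]]'
python3 -c "
from h import *; s=r.read_state(); print(s['moment'],s['joints'])"
```

```text
time_s: 6.15
ee_pos: [0.6984, -0.0081, 0.1785]
tool_rot: [-1.855, 2.527, -0.014]
contact_force: [-3.6, -1.4, 24.5]
grip_width: 0.0134
grasp_force: 47.9
time_s: 6.82
ee_pos: [0.6986, -0.0081, 0.1785]
tool_rot: [-2.031, 2.388, -0.014]
contact_force: [-2.6, -1.6, 23.9]
grip_width: 0.0133
grasp_force: 55.9
[-0.20148401  0.70779454 -1.2854119 ] [-1.16686470e-01  6.47999793e-01  1.27230182e-01  1.03881604e+00
 -1.29981415e-03 -1.52640765e+00]
```

```bash
python3 -m creep '[[[0,0,0.01],[0,0,-0.006]],[[0,0,0.01],[0,0,0]],[[0,0,0.005],[0,0,0]],[[0,0,0],[0,0,0]],[[0,0,0],[0,0,0]],[[0,0,0],[0,0,0]],[[0,0,0],[0,0,0]],[[0,0,0],[0,0,0]]]'
python3 -m creep '[[[0,0,0],[0,0,0]],[[0,0,0],[0,0,0]],[[0,0,0],[0,0,0]],[[0,0,0.03],[0,0,0]],[[0,0,0.05],[0,0,0]],[[0,0,0.06],[0,0,0]],[[0,0,0.06],[0,0,0]],[[0,0,0],[0,0,0]]]' 0
python3 -m creep '[[[-0.05,-0.03,0],[0,0,-0.0195]],[[-0.05,-0.03,0],[0,0,-0.0195]],[[-0.05,-0.03,0],[0,0,-0.0195]],[[-0.05,-0.03,0],[0,0,-0.0195]],[[-0.05,-0.03,0],[0,0,-0.0195]],[[-0.05,-0.03,0],[0,0,-0.0195]],[[-0.05,-0.03,0],[0,0,-0.0195]],[[-0.05,-0.03,0],[0,0,-0.0195]]]'
python3 -m creep '[[[-0.03,0,0],[0,0,-0.0195]],[[0,0,0],[0,0,-0.0195]],[[0,0,0],[0,0,-0.0195]],[[0,0,0],[0,0,-0.0195]],[[0,0,0],[0,0,-0.0195]],[[0,0,0],[0,0,-0.0195]],[[0,0,0],[0,0,-0.0195]],[[0,0,0],[0,0,-0.0195]]]'
python3 -m creep '[[[0,0,0],[0,0,-0.0195]],[[0,0,0],[0,0,-0.0195]],[[0,0,0],[0,0,-0.0195]],[[0,0,0],[0,0,-0.0195]],[[0,0,0],[0,0,-0.0195]],[[0,0,0],[0,0,-0.0195]],[[0,0,0],[0,0,0]],[[0,0,0],[0,0,0]]]'
python3 - <<'E'
from h import *
im=capture("scene"); cv2.imwrite("pics/s2.png",cv2.resize(im[150:300,240:400,::-1],None,fx=4,fy=4,interpolation=cv2.INTER_CUBIC))
from scipy.spatial.transform import Rotation as R
s=r.read_state(); print(s["ee_pos"],R.from_rotvec(s["tool_rot"]).as_matrix().round(3),s["joints"])
E
```

```text
time_s: 7.48
ee_pos: [0.6984, -0.0081, 0.182]
tool_rot: [-1.989, 2.426, -0.011]
contact_force: [3.7, -2.1, 6.8]
grip_width: 0.0127
grasp_force: 46.3
time_s: 8.15
ee_pos: [0.6968, -0.0071, 0.2437]
tool_rot: [-1.992, 2.424, -0.007]
contact_force: [-0.1, -0.4, 0.6]
grip_width: 0.0431
grasp_force: 0.0
time_s: 8.82
ee_pos: [0.5739, -0.0793, 0.2386]
tool_rot: [0.608, -3.081, -0.001]
contact_force: [0.2, -0.8, 0.1]
grip_width: 0.0428
grasp_force: 0.0
time_s: 9.48
ee_pos: [0.5657, -0.0789, 0.2386]
tool_rot: [-0.914, -3.005, -0.0]
contact_force: [0.1, -0.4, 0.9]
grip_width: 0.0429
grasp_force: 0.0
time_s: 10.15
ee_pos: [0.5658, -0.079, 0.2387]
tool_rot: [-1.921, -2.484, 0.001]
contact_force: [-0.4, -0.7, 0.3]
grip_width: 0.0424
grasp_force: 0.0
[ 0.56585783 -0.07903293  0.23883894] [[-0.251  0.968 -0.001]
 [ 0.968  0.251  0.   ]
 [ 0.    -0.001 -1.   ]] [-2.67940688e-01  3.77789636e-01 -1.62921619e-01  1.03078709e+00
 -1.50732373e-05  1.04883455e+00]
```

View pics/s2.png

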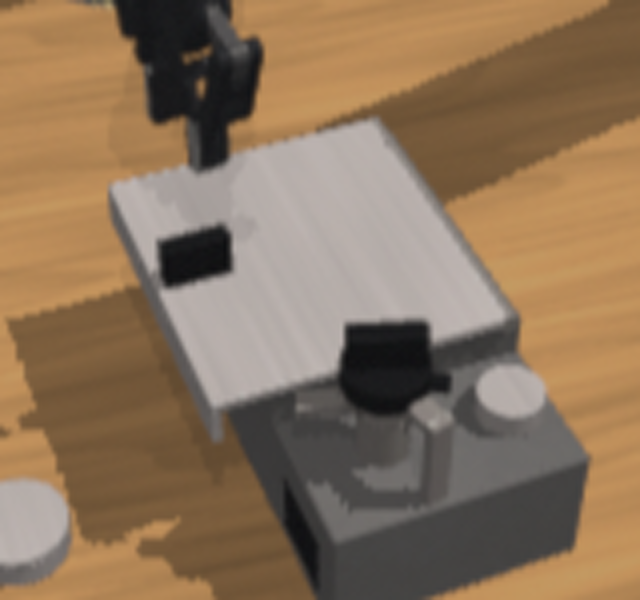

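The knob's bar now lies across (390,340) and its steel bar has left the lid at (320,405), so it is unlocked. Next the handle at (195,255).

```bash
python3 -m creep '[[[0.005,0,0],[0,0,-0.0135]],[[0.004,0,0],[0,0,-0.0135]],[[0,0,-0.06],[0,0,0]],[[0,0,-0.08],[0,0,0]],[[0,0,-0.08],[0,0,0]],[[0,0,-0.06],[0,0,0]],[[0,0,-0.017],[0,0,0]],[[0,0,0],[0,0,0]]]'
python3 -m creep '[[[0,0,0],[0,0,0]],[[0,0,0],[0,0,0]],[[0,0,0],[0,0,0]],[[0,0,0],[0,0,0]],[[0,0,0],[0,0,0]],[[0,0,0],[0,0,0]],[[0,0,0],[0,0,0]],[[0,0,0],[0,0,0]]]' 1 40
python3 -c "
from h import *; s=r.read_state(); print(s['moment'],s['joints'])"
```

```text
time_s: 10.87
ee_pos: [0.5676, -0.0788, 0.1485]
tool_rot: [-2.126, -2.309, 0.003]
contact_force: [-0.2, -0.6, 0.3]
grip_width: 0.0428
grasp_force: 0.0
time_s: 11.53
ee_pos: [0.5701, -0.0794, 0.1517]
tool_rot: [2.127, 2.308, 0.002]
contact_force: [1.3, -0.0, 6.4]
grip_width: 0.0134
grasp_force: 42.1
[-0.02699305 -0.01635927  0.36415867] [-2.66689849e-01  4.58599470e-01 -2.77038538e-01  8.31913256e-01
  4.24652739e-05  1.22212897e+00]
```

```bash
python3 -m creep '[[[0,0.0045,0.0177],[-0.0054,-0.0004,0]],[[0,0.005,0.0175],[-0.0054,-0.0004,0]],[[-0.001,0.006,0.0172],[-0.0054,-0.0004,0]],[[-0.001,0.0065,0.017],[-0.0054,-0.0004,0]],[[-0.001,0.007,0.0167],[-0.0054,-0.0004,0]],[[-0.001,0.0075,0.0163],[-0.0054,-0.0004,0]],[[0,0,0],[0,0,0]],[[0,0,0],[0,0,0]]]'
python3 -m creep '[[[-0.001,0.0085,0.016],[-0.0054,-0.0004,0]],[[0,0.009,0.0157],[-0.0054,-0.0004,0]],[[0,0,0],[0,0,0]],[[0,0,0],[0,0,0]],[[0,0,0],[0,0,0]],[[0,0,0],[0,0,0]],[[0,0,0],[0,0,0]],[[0,0,0],[0,0,0]]]'
```

```text
time_s: 12.2
ee_pos: [0.569, -0.0685, 0.1821]
tool_rot: [2.021, 2.193, -0.206]
contact_force: [3.5, -3.1, 3.6]
grip_width: 0.0134
grasp_force: 41.7
time_s: 12.87
ee_pos: [0.5686, -0.0637, 0.1911]
tool_rot: [1.986, 2.152, -0.272]
contact_force: [4.4, -2.6, 4.9]
grip_width: 0.0131
grasp_force: 41.8
```

```bash
python3 -m creep '[[[0,0.009,0.0155],[-0.0054,-0.0004,0]],[[0,0,0],[0,0,0]],[[0,0,0],[0,0,0]],[[0,0.0045,0.008],[-0.0027,-0.0002,0]],[[0,0,0],[0,0,0]],[[0,0,0],[0,0,0]],[[0,0,0],[0,0,0]],[[0,0,0],[0,0,0]]]'
python3 - <<'E'
from h import *
from scipy.spatial.transform import Rotation as R
s=r.read_state(); print(s['moment'],R.from_rotvec(s["tool_rot"]).as_matrix().round(3)[:,2])
E
```

```text
time_s: 13.53
ee_pos: [0.5682, -0.0616, 0.1937]
tool_rot: [1.961, 2.12, -0.325]
contact_force: [15.5, -16.3, -25.9]
grip_width: 0.0132
grasp_force: 40.8
[-0.93064269 -2.91652037  1.24783159] [ 0.022 -0.318 -0.948]
```

```bash
python3 -m creep '[[[0,-0.013,-0.022],[0.008,0.0006,0]],[[0,0,0],[0,0,0]],[[0,0,0],[0,0,0]],[[0,0,0],[0,0,0]],[[0,0,0],[0,0,0]],[[0,0,0],[0,0,0]],[[0,0,0],[0,0,0]],[[0,0,0],[0,0,0]]]'
python3 -m creep '[[[0,0,0],[0,0,0]],[[0,0,0],[0,0,0]],[[0,0,0],[0,0,0]],[[0,0,0],[0,0,0]],[[0,0.015,0.045],[0,0,0]],[[0,0.025,0.075],[0,0,0]],[[0,0.025,0.075],[0,0,0]],[[0,0,0.04],[0,0,0]]]' 0
python3 -m creep '[[[-0.004,-0.058,0],[0.0192,0.0015,0]],[[-0.004,-0.058,0],[0.0192,0.0015,0]],[[-0.004,-0.058,0],[0.0192,0.0015,0]],[[-0.004,-0.058,0],[0.0192,0.0015,0]],[[-0.004,-0.058,0],[0.0192,0.0015,0]],[[-0.004,-0.058,0],[0.0192,0.0015,0]],[[-0.004,-0.058,0],[0.0192,0.0015,0]],[[-0.004,-0.058,0],[0.0192,0.0015,0]]]' 1
python3 - <<'E'
from h import *
from scipy.spatial.transform import Rotation as R
s=r.read_state(); print(s['joints'],R.from_rotvec(s["tool_rot"]).as_matrix().round(3)[:,1:])
im=capture("scene"); cv2.imwrite("pics/s3.png",cv2.resize(im[100:300,180:400,::-1],None,fx=3,fy=3,interpolation=cv2.INTER_CUBIC))
E
```

```text
time_s: 14.2
ee_pos: [0.5685, -0.0639, 0.1902]
tool_rot: [1.986, 2.152, -0.274]
contact_force: [7.7, -4.8, -4.8]
grip_width: 0.0128
grasp_force: 43.9
time_s: 14.87
ee_pos: [0.5676, -0.0422, 0.2635]
tool_rot: [1.985, 2.155, -0.272]
contact_force: [0.9, 0.2, 0.4]
grip_width: 0.0428
grasp_force: 0.0
time_s: 15.53
ee_pos: [0.5578, -0.1838, 0.2626]
tool_rot: [-1.733, -1.88, -0.637]
contact_force: [0.8, -0.2, 0.3]
grip_width: 0.0003
grasp_force: 0.0
[-0.67473732  0.72815259  0.28315142  1.64651701  0.49093867  0.68150541] [[ 0.997 -0.048]
 [ 0.08   0.642]
 [ 0.004 -0.765]]
```

View pics/s3.png

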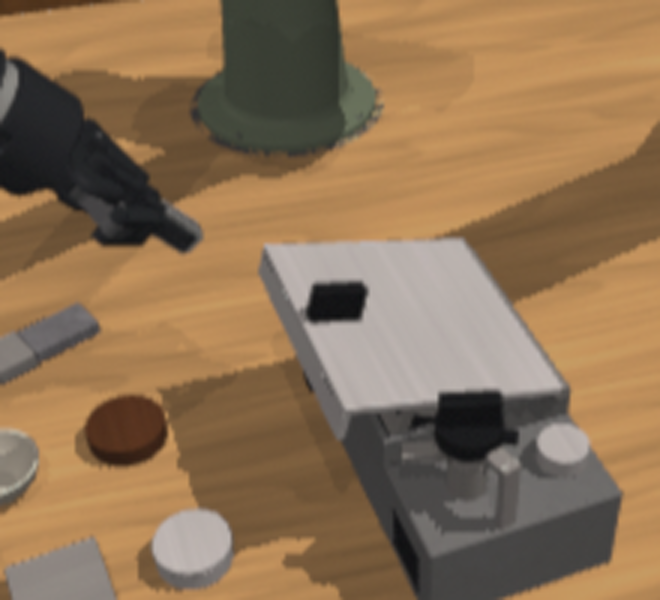

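The lid stands slightly raised with the lip at (310,340). A dark spot peeks out under the lip at crop (308,380), possibly the catch tab. I'll intersect that ray with the tab face plane.

Run:
```python
from h import *
a=1.650; X=np.array([np.cos(a),np.sin(a),0]); Y=np.array([-np.sin(a),np.cos(a),0]); O=np.array([.5723,.0022,0])
for u in((306,374),(308,380),(311,388)):
    uv=(np.array(u)+.5)/3-.5+[180,100]
    o,d=ray("scene",uv); t=(-.092-(o-O)@X)/(d@X); P=o+t*d-O
    print(u,(P@X*1000).round(),(P@Y*1000).round(),(P[2]*1000).round())
```

```text
(306, 374) -92.0 36.0 78.0
(308, 380) -92.0 31.0 75.0
(311, 388) -92.0 23.0 73.0
```

```bash
python3 -m creep '[[[-0.004,-0.04,0],[0.0192,0.0015,0]],[[-0.004,-0.04,0],[0.0192,0.0015,0]],[[0,-0.04,0],[0.0192,0.0015,0]],[[0,-0.04,0],[0.0135,0.0011,0]],[[0,-0.02,0],[0,0,0]],[[0,0,0],[0,0,0]],[[0,0,0],[0,0,0]],[[0,0,0],[0,0,0]]]'
python3 - <<'E'
from h import *
from scipy.spatial.transform import Rotation as R
s=r.read_state(); print(s['joints'],R.from_rotvec(s["tool_rot"]).as_matrix().round(3)[:,1:])
E
```

```text
time_s: 16.25
ee_pos: [0.5457, -0.2233, 0.2552]
tool_rot: [-1.464, -1.579, -0.934]
contact_force: [0.5, 0.5, -0.1]
grip_width: 0.0002
grasp_force: 0.0
[-0.80111265  1.04976071  0.57339849  2.10433338  0.62446137  0.34079432] [[ 0.998 -0.058]
 [ 0.069  0.9  ]
 [ 0.01  -0.432]]
```

```bash
python3 -m creep '[[[0.005,-0.01,-0.08],[0,0,0]],[[0.005,-0.01,-0.085],[0,0,0]],[[0.005,0,-0.085],[0,0,0]],[[0.005,0,-0.085],[0,0,0]],[[0.005,0,-0.085],[0,0,0]],[[0.005,0,-0.085],[0,0,0]],[[0,0,0],[0,0,0]],[[0,0,0],[0,0,0]]]'
python3 - <<'E'
from h import *
from scipy.spatial.transform import Rotation as R
s=r.read_state(); print(s['joints'],R.from_rotvec(s["tool_rot"]).as_matrix().round(3)[:,1:])
E
```

```text
time_s: 16.92
ee_pos: [0.5546, -0.2291, 0.1025]
tool_rot: [-1.462, -1.576, -0.933]
contact_force: [0.2, 0.1, 0.3]
grip_width: 0.0002
grasp_force: 0.0
[-0.79790847  1.23418421  0.57665935  1.92557535  0.62702519  0.34227409] [[ 0.998 -0.059]
 [ 0.07   0.901]
 [ 0.008 -0.429]]
```

```bash
python3 -m creep '[[[-0.003,0.04,0],[0,0,0]],[[-0.003,0.045,0],[0,0,0]],[[-0.003,0.045,0],[0,0,0]],[[-0.003,0.045,0],[0,0,0]],[[-0.003,0.045,0],[0,0,0]],[[-0.003,0.045,0],[0,0,0]],[[-0.003,0.045,0],[0,0,0]],[[0,0.02,0],[0,0,0]]]'
python3 -m creep '[[[0,0,0],[0,0,0]],[[0,0.007,0],[0,0,0]],[[0,0.007,0],[0,0,0]],[[-0.001,0.007,0],[0,0,0]],[[0,0.007,0],[0,0,0]],[[-0.001,0.007,0],[0,0,0]],[[0,0,0],[0,0,0]],[[0,0,0],[0,0,0]]]'
```

```text
time_s: 17.58
ee_pos: [0.5487, -0.1301, 0.1045]
tool_rot: [-1.463, -1.58, -0.934]
contact_force: [-0.1, -0.4, 0.1]
grip_width: -0.0002
grasp_force: 0.0
time_s: 18.25
ee_pos: [0.5471, -0.1207, 0.1007]
tool_rot: [-1.464, -1.574, -0.934]
contact_force: [0.2, -0.1, 0.6]
grip_width: -0.0001
grasp_force: 0.0
```

```bash
python3 -m creep '[[[0,0.007,0],[0,0,0]],[[0,0.007,0],[0,0,0]],[[-0.001,0.007,0],[0,0,0]],[[0,0,0],[0,0,0]],[[0,0,0],[0,0,0]],[[0,0,0],[0,0,0]],[[0,0,0],[0,0,0]],[[0,0,0],[0,0,0]]]'
python3 -m creep '[[[0,0.007,0],[0,0,0]],[[-0.001,0.007,0],[0,0,0]],[[0,0.007,0],[0,0,0]],[[0,0,0],[0,0,0]],[[0,0,0],[0,0,0]],[[0,0,0],[0,0,0]],[[0,0,0],[0,0,0]],[[0,0,0],[0,0,0]]]'
python3 -m creep '[[[0,0.007,0],[0,0,0]],[[-0.001,0.007,0],[0,0,0]],[[0,0.007,0],[0,0,0]],[[0,0,0],[0,0,0]],[[0,0,0],[0,0,0]],[[0,0,0],[0,0,0]],[[0,0,0],[0,0,0]],[[0,0,0],[0,0,0]]]'
```

```text
time_s: 18.92
ee_pos: [0.5469, -0.1148, 0.1007]
tool_rot: [-1.464, -1.575, -0.934]
contact_force: [-1.0, -5.1, 0.6]
grip_width: -0.0
grasp_force: 2.5
time_s: 19.58
ee_pos: [0.5465, -0.1081, 0.1007]
tool_rot: [-1.463, -1.575, -0.934]
contact_force: [-2.6, -2.4, -1.0]
grip_width: 0.0001
grasp_force: 1.6
time_s: 20.25
ee_pos: [0.5462, -0.1037, 0.1008]
tool_rot: [-1.465, -1.578, -0.934]
contact_force: [-3.9, -12.3, 1.3]
grip_width: 0.0
grasp_force: 6.2
```

```bash
python3 -m creep '[[[0,0.007,0],[0,0,0]],[[0,0.006,0],[0,0,0]],[[0,0,0],[0,0,0]],[[0,0,0],[0,0,0]],[[0,0,0],[0,0,0]],[[0,0,0],[0,0,0]],[[0,0,0],[0,0,0]],[[0,0,0],[0,0,0]]]'
python3 - <<'E'
from h import *
im=capture("scene"); cv2.imwrite("pics/s4.png",cv2.resize(im[130:290,200:400,::-1],None,fx=3,fy=3,interpolation=cv2.INTER_CUBIC))
E
```

```text
time_s: 20.92
ee_pos: [0.5462, -0.1032, 0.1009]
tool_rot: [-1.468, -1.583, -0.933]
contact_force: [-6.5, -27.6, 3.2]
grip_width: -0.0001
grasp_force: 14.1
```

View pics/s4.png

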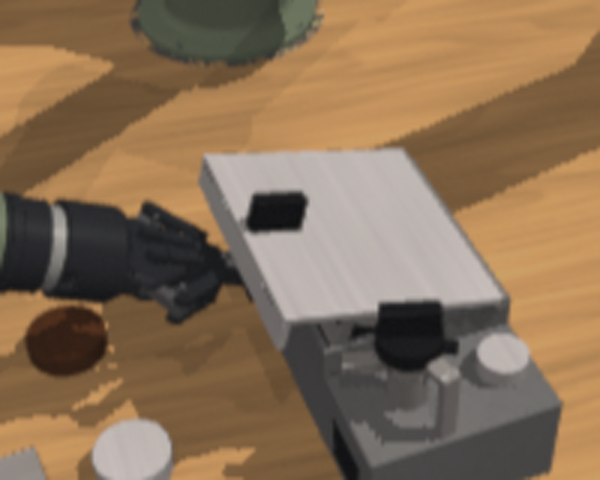

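The finger is in under the lip. Force climbed to 28 N with only 0.5 mm more travel after about 15 mm of travel, so the catch is fully in. I'll back off a touch, then lift the lid from under the lip.

```bash
python3 -m creep '[[[0.001,-0.02,0],[0,0,0]],[[0.001,-0.023,0],[0,0,0]],[[0,0,0.03],[0,0,0]],[[0,0,0.03],[0,0,0]],[[0,0,0.03],[0,0,0]],[[0,0,0],[0,0,0]],[[0,0,0],[0,0,0]],[[0,0,0],[0,0,0]]]'
python3 -m creep '[[[0,0.008,0.033],[0,0,0]],[[-0.001,0.008,0.033],[0,0,0]],[[0,0.009,0.033],[0,0,0]],[[-0.001,0.009,0.033],[0,0,0]],[[-0.001,0.013,0.027],[0,0,0]],[[-0.001,0.013,0.027],[0,0,0]],[[0,0,0],[0,0,0]],[[0,0,0],[0,0,0]]]'
python3 - <<'E'
from h import *
print(r.read_state()["joints"])
im=capture("scene"); cv2.imwrite("pics/s5.png",cv2.resize(im[130:290,200:400,::-1],None,fx=3,fy=3,interpolation=cv2.INTER_CUBIC))
E
```

```text
time_s: 21.63
ee_pos: [0.547, -0.1104, 0.1282]
tool_rot: [-1.463, -1.575, -0.934]
contact_force: [-0.2, -1.1, 0.0]
grip_width: -0.0001
grasp_force: 0.0
time_s: 22.3
ee_pos: [0.5462, -0.0924, 0.1849]
tool_rot: [-1.464, -1.575, -0.936]
contact_force: [0.3, 0.4, -0.5]
grip_width: -0.0001
grasp_force: 0.0
[-0.66071142  0.94909373  0.17252467  1.74323972  0.74392189  0.44128211]
```

View pics/s5.png

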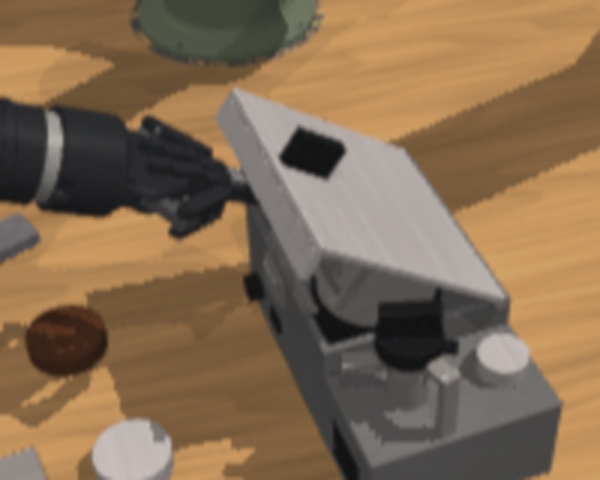

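The lid has passed the catch and rests on the finger at (240,190). I'll carry on along the arc.

```bash
python3 -m creep '[[[-0.001,0.018,0.035],[0,0,0]],[[-0.002,0.02,0.034],[0,0,0]],[[-0.002,0.023,0.032],[0,0,0]],[[-0.002,0.024,0.03],[0,0,0]],[[-0.002,0.025,0.027],[0,0,0]],[[-0.002,0.027,0.025],[0,0,0]],[[-0.002,0.027,0.023],[0,0,0]],[[-0.002,0.028,0.022],[0,0,0]]]'
python3 -m creep '[[[-0.002,0.03,0.02],[0,0,0]],[[-0.002,0.03,0.018],[0,0,0]],[[-0.002,0.03,0.015],[0,0,0]],[[-0.002,0.03,0.013],[0,0,0]],[[-0.002,0.03,0.01],[0,0,0]],[[-0.001,0.02,0.006],[0,0,0]],[[0,0,0],[0,0,0]],[[0,0,0],[0,0,0]]]'
python3 - <<'E'
from h import *
from scipy.spatial.transform import Rotation as R
s=r.read_state(); print(s["joints"],R.from_rotvec(s["tool_rot"]).as_matrix().round(3)[:,2])
im=capture("scene"); cv2.imwrite("pics/s6.png",cv2.resize(im[90:290,200:400,::-1],None,fx=3,fy=3,interpolation=cv2.INTER_CUBIC))
E
```

```text
time_s: 23.02
ee_pos: [0.5407, -0.0343, 0.2524]
tool_rot: [-1.463, -1.576, -0.933]
contact_force: [-1.7, 1.2, -8.4]
grip_width: -0.0002
grasp_force: 3.5
time_s: 23.68
ee_pos: [0.5384, 0.0165, 0.2775]
tool_rot: [-1.464, -1.574, -0.937]
contact_force: [-0.3, 0.6, -4.3]
grip_width: -0.0003
grasp_force: 1.7
[-0.5235562   0.73100497  0.0048524   1.70770148  0.85277022  0.56222788] [-0.056  0.902 -0.428]
```

View pics/s6.png

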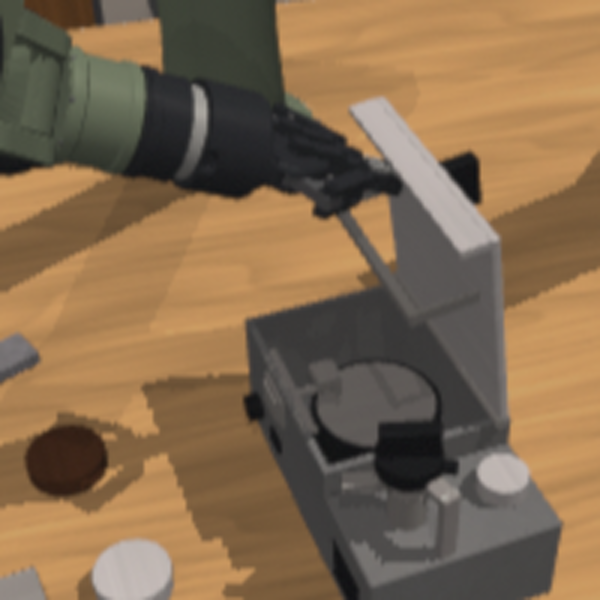

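```bash
python3 -m creep '[[[-0.001,0.02,0.003],[0,0,0]],[[-0.001,0.015,0.002],[0,0,0]],[[0,0,0],[0,0,0]],[[0,0,0],[0,0,0]],[[0,-0.005,-0.015],[0,0,0]],[[0,-0.02,-0.01],[0,0,0]],[[0.003,-0.04,0],[0,0,0]],[[0.003,-0.05,0],[0,0,0]]]'
python3 -m creep '[[[0.005,-0.08,0],[0,0,0]],[[0.005,-0.08,0],[0,0,0]],[[0.005,-0.08,0],[0,0,0]],[[0.005,-0.08,0],[0,0,0]],[[0.005,-0.08,0],[0,0,0]],[[0,0,0],[0,0,0]],[[0,0,0],[0,0,0]],[[0,0,0],[0,0,0]]]'
python3 - <<'E'
from h import *
im=capture("scene"); cv2.imwrite("pics/s7.png",cv2.resize(im[90:290,150:400,::-1],None,fx=3,fy=3,interpolation=cv2.INTER_CUBIC))
E
```

```text
time_s: 24.4
ee_pos: [0.5389, -0.0087, 0.2706]
tool_rot: [-1.463, -1.574, -0.934]
contact_force: [0.1, 0.4, 0.3]
grip_width: 0.0004
grasp_force: 0.0
time_s: 25.07
ee_pos: [0.5465, -0.1286, 0.2703]
tool_rot: [-1.464, -1.573, -0.935]
contact_force: [-0.1, 0.0, -1.0]
grip_width: 0.0002
grasp_force: 0.0
```

View pics/s7.png

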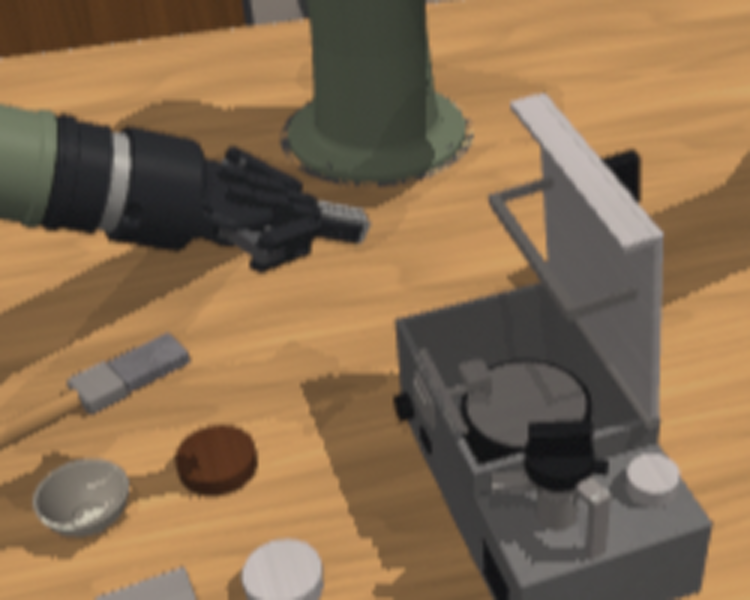

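The lid stands nearly upright, with its front edge at (590,170). The gripper is clear at (345,220), and the tins, disc, bowl and brush are where they were.

```bash
python3 -c "
from station import order; print(order.sign_off())"
```

```text
the job is handed in; nothing more can be done
None
```

The tumbler is open and the job is handed in at about 25 s: lock turned to its stop, safety catch pushed fully in, lid standing at roughly 80° (estimated from the fingertip position and the last picture), arm clear, and no bystander seen to have moved.

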